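# Flip the kickstand of a display frame down and hold the frame upright

### The arm

A 7-joint arm with a two-finger parallel gripper is mounted at the origin on a cart in front of the work surface, level with it; the furniture and walls round the work are solid. World frame = base frame: x ahead of the robot, y to its left, z up, the work surface at z = 0. Lengths are in m, angles in rad, forces in N, time in s.
With the tool pointing down it reaches from about 0.35 to 0.9 m from the base axis. Payload 7.2 kg.
Tool frame: the origin (TCP) lies midway between the tips of the shut fingers; the grasp point (between the pads) lies 19 mm behind it; z points along the fingers, y is the direction in which the jaws open and shut (so a half turn about z gives the same grasp; the last joint's range is limited). The gripper opens to 88 mm and grips with 3 to 60 N. Pads are 20 mm wide; open, the fingers measure 115 mm over their backs; the gripper's body (75 mm by 178 mm) begins 61 mm behind the grasp point.
Start: joints at [1.176, 0.411, -0.013, 1.596, 0.006, 1.134, -0.082], TCP at [0.201, -0.592, 0.223] pointing down, gripper open.
Joint ranges: [-2.95, 2.95], [-0.29, 1.99], [-1.47, 1.44], [0.14, 2.54], [-1.03, 4.17], [0.13, 1.85], [-2.86, 2.86]. Speed limits (rad/s): [2.39, 2.39, 3.01, 3.01, 3.14, 3.14, 3.14].

### API

Orientations are given as a unit quaternion [w, x, y, z].
In Python, from bench import * gives the robot as it stands. The module is installed in compiled form; this text tells all that it offers.
- The arm moves only by the tool play_rows, never from a script. Its argument "targets" is a list of rows, each a list of 7 numbers: the shift along the tool's x, y, z in mm, then the turn, a rotation vector about the tool's x, y, z in rad, then the finger opening in mm, from 0 to 87.8. In form: [[dx, dy, dz, ax, ay, az, hand], ...]. A call has exactly 10 rows; each row is the pose to reach, as a shift and turn from the pose commanded when the call began, along the tool's axes at that moment; what a row does not reach only later rows make up. A row lasts 1/12 s, in which the tool goes at most 41.7 mm and 7.16 degrees, less where a joint would pass 70% of its speed; a pose out of reach is approached as far as the arm can. A call with a gripper value outside its range is refused whole. The fingers move at their own pace and stop on an object; "force" is the grip in N (left out, the last holds). Time passes only in rows, so rows that repeat a pose let the fingers close, or fill a call up. It gives the time, the measured TCP pose, the force and the opening at its end, in the units of the state.
- get_obs(): the state, without advancing time (a new reading comes with each control period).
- grab_frame(name): name is "scene" or "top" or "wrist"; returns a dict with "img" (420x560x3 uint8, blue, green, red), "vertical_fov" (degrees; the focal length in pixels is half the picture's height over the tangent of half this angle, whatever the lens; pixels are square), "cx", "cy" (the principal point, pixels), "k1" (the pictures are not rectified: a ray, as slopes to the right and down, at radius r is drawn at 1 + k1 r^2 times it, then the intrinsics apply), "R" (3x3) and "t" (3): a world point X has camera coordinates R X + t. Camera axes: x right, y down, z forward; pixel columns grow to the right and rows downward; lengths in m; the calibration is good to about 2 mm. A picture is of the moment at which its call begins. There is no depth.
- sign_off(): hands the job in, once; it reports no verdict.
Trained networks look in a picture, given as the dict that the camera call returned (one of the last four; its "shot" number tells which), for a name from the list of things; names that differ only in an ending like _2 or _b are one class to them, and where a whole thing is asked for, a point or a joint stands for the part that bears it (a point fixed in the world has none). Each returns a list of dicts, best first, with "confidence" (0 to 1); they miss things now and then, are a little off and sometimes report something else, mostly with a low value. They report only what shows in the picture. A call takes as long as a camera call.
- boxes_of(picture, name): "centre" ([column, row] in pixels, amid what is visible of it).
- cut_out(picture, name): "region" (420x560 bool, what is visible of it) and "centre" ([column, row] in pixels, amid what is visible of it).
- landmark_of(picture, name): "centre" ([column, row] in pixels: a listed point, or the origin of a listed thing).
The state is a dict: "t": time; "q": joint angles; "joint_vel": joint speeds; "joint_torque": joint torques, N m; "position": TCP position; "tcp_rot": TCP orientation; "wrist_force": force on the tool from outside, world axes, zero at the start; "ft_torque": the same for the moment, N m; "grip_width": opening from 0.0 (shut) to 1.0 (fully open).
Only numpy, scipy, OpenCV 4.12 (cv2) and the standard library are available. Lean on these libraries where they do the work, as an engineer would, in place of code of your own. Each camera call takes 0.05 s, during which the arm holds its last target.

### The job

The little display frame on the bench leans on its stop with its kickstand folded up. Swing the kickstand over its centre all the way down until it stays there, then raise the frame upright, not letting it tip over to the far side, and finish still holding it upright with the gripper, because by itself it would tip. Leave the tin, the lidded jar and the tape roll where they are.

Things in the scene. Friction and masses are not known exactly. Their poses are not given: they have to be found in the camera images.
- stand: Dark wooden base board 205 x 190 x 14 mm screwed to the bench, carrying the hinged frame. Origin: on the bench top, straight below the middle of the frame's hinge axis. z up, y along the hinge axis, -x is the kickstand side, facing roughly toward the robot; the board reaches 155 mm to -x, 50 mm to +x and 95 mm to either side in y.
- frame_hinge (a point): Middle of the frame's hinge axis, 35 mm above the bench; the axis is the stand's y. Steel hinge cheeks at y = +-84 mm reach up to 48 mm above the bench.
- panel_frame (a joint): Lean of the frame, rad: 0 = upright, positive = its top leans to the kickstand side (stand -x); stops at -0.3 and +0.3. It starts resting on its stop at about +0.3. Free hinge, no spring: the frame (0.5 to 0.95 kg with what it carries, centre of mass some 80 mm from the hinge) tips to one stop or the other unless held.
- rail_top (a point): Middle of the upper edge of the frame's top rail, 165 mm from the hinge axis; z up along the frame, x the frame's normal (away from the kickstand), y along the rail. Brown wooden frame, 150 mm wide in y, 14 mm thick in x; top rail 26 mm deep, then a 32 mm open gap down to the middle rail. A study (85 x 65 x 11 mm) is fixed on the far face, 36 to 101 mm from the hinge axis.
- kickstand (a joint): Angle of the kickstand to the frame, rad: 0 = folded, pointing up along the frame and beyond its top; 2.17 = fully down on its stop. It turns toward the stand's -x side as it grows. A toggle spring drives it to the nearer stop: dead centre at 1.05, up to 0.12 N m (1 N at the foot); beyond centre it goes down and stays down by itself.
- kick_hub (a point): Pivot axis of the kickstand: on the frame, 95 mm from the hinge axis along the frame's z and 20 mm to the kickstand side of the frame's middle plane; axis parallel to the hinge axis.
- kick_foot (a point): Centre of the kickstand's rubber foot, a cylinder 16 mm in diameter and 18 mm long in y, 122 mm from the pivot; z points outward along the leg, y along the pivot axis. The leg is a steel bar 12 mm wide (y) and 9 mm thick; leg and foot can be pinched along y. Folded up, the leg's end stands 60 mm beyond the top rail's edge, at mid-width.
- tin_plum: Bystander: small open tin, 58 mm across, 50 mm high; origin under its centre.
- jar_steel: Bystander: grey jar with a lid, 78 mm across, 107 mm high; origin under its centre.
- tape_roll: Bystander: roll of tape lying flat, 93 mm across, 24 mm high; origin under its centre.

How it is judged:
By the outcome, as a careful person would: the job done as asked, in the order asked, and still so for the second after the job is handed in, while the arm keeps its last pose, push and grip.
It also fails if it takes over 48 s, if anything falls off the work surface, if the arm or the gripper's body presses on something with over 40 N, if the wrist force passes 120 N, or if a joint passes its speed limit or range.

## Working session

There is one attempt and no reset: what is moved stays moved. The work goes in short steps, Python scripts to look and compute and a tool call to move; the robot and the scene stay as the last step left them, time stands still between calls to the robot, and variables do not carry over. Pictures are saved under pics/ and viewed, and the job is handed in when it is done.

Besides the shell and the picture viewer there is one more tool, called as name(argument=value, ...) on one line, values as JSON. play_rows: Moves the arm, as the interface text tells. Its arguments: {"type":"object","properties":{"targets":{"type":"array","items":{"type":"array","items":{"type":"number"}}},"force":{"type":"number"}},"required":["targets"]}

```bash
mkdir -p pics; cat > h.py <<'E'
import numpy as np, cv2
from scipy.spatial.transform import Rotation as Ro
from bench import *
def K(p):
    f=p["img"].shape[0]/2/np.tan(np.radians(p["vertical_fov"])/2)
    return f
def ray(p,c):
    f=K(p); d=np.array([(c[0]-p["cx"])/f,(c[1]-p["cy"])/f]); u=d.copy()
    for _ in range(20): u=d/(1+p["k1"]*(u@u))
    R=np.array(p["R"]);t=np.array(p["t"])
    v=R.T@np.array([u[0],u[1],1]); return -R.T@t, v/np.linalg.norm(v)
def proj(p,X):
    R=np.array(p["R"]);t=np.array(p["t"]);x=R@np.array(X)+t;u=x[:2]/x[2];u=u*(1+p["k1"]*(u@u));f=K(p)
    return np.array([u[0]*f+p["cx"],u[1]*f+p["cy"]])
def atz(p,c,z):
    o,v=ray(p,c); return o+v*(z-o[2])/v[2]
def tri(rs):
    A=np.zeros((3,3));b=np.zeros(3)
    for o,v in rs:
        M=np.eye(3)-np.outer(v,v);A+=M;b+=M@o
    X=np.linalg.solve(A,b); return X,[np.linalg.norm((np.eye(3)-np.outer(v,v))@(X-o)) for o,v in rs]
E
python3 - <<'E'
from h import *
s=get_obs();print({k:np.round(v,3) for k,v in s.items()})
P={n:grab_frame(n) for n in("scene","top","wrist")}
for n,p in P.items():
    cv2.imwrite(f"pics/a_{n}.png",p["img"])
    print(n,p["vertical_fov"],np.round(-np.array(p["R"]).T@p["t"],3))
for nm in["stand","frame_hinge","rail_top","kick_hub","kick_foot","tin_plum","jar_steel","tape_roll"]:
    rs=[]
    for n,p in P.items():
        L=landmark_of(p,nm)
        for l in L[:2]: print(nm,n,np.round(l["centre"],1),round(l["confidence"],2), np.round(atz(p,l["centre"],0.035 if nm=="frame_hinge" else 0),3))
        if L and L[0]["confidence"]>.4: rs.append(ray(p,L[0]["centre"]))
    if len(rs)>1: print("  TRI",tri(rs))
E
```

```text
{'t': np.float64(0.0), 'q': array([ 1.176,  0.412, -0.013,  1.597,  0.006,  1.134, -0.082]), 'joint_vel': array([ 0.   , -0.001,  0.002,  0.001,  0.002, -0.   ,  0.   ]), 'joint_torque': array([-1.0000e-03, -5.8796e+01,  6.4100e-01, -2.9108e+01, -5.4000e-02,
        1.8000e-02,  0.0000e+00]), 'position': array([ 0.2  , -0.591,  0.222]), 'tcp_rot': array([-0.001,  0.987,  0.163, -0.   ]), 'wrist_force': array([ 0.963, -0.804,  0.057]), 'ft_torque': array([ 0.037,  0.012, -0.02 ]), 'grip_width': np.float64(1.0)}
scene 49.5661386448582 [-0.063  0.781  0.984]
top 50.456539872644505 [0.359 0.046 1.678]
wrist 69.84320614625793 [ 0.268 -0.571  0.385]
stand scene [272.7 224.5] 0.92 [ 0.583 -0.04  -0.   ]
stand top [291.  194.5] 0.61 [ 0.58  -0.031  0.   ]
  TRI (array([ 0.57710277, -0.03096287,  0.01014562]), [np.float64(0.001329937206887783), np.float64(0.001329937206888083)])
frame_hinge scene [268.9 221.1] 0.71 [ 0.578 -0.016  0.035]
frame_hinge top [288.5 193.1] 0.91 [ 0.58  -0.02   0.035]
  TRI (array([ 0.58107285, -0.01991817,  0.03046779]), [np.float64(0.0002286347248868899), np.float
[... 609 characters left out ...]
301914)])
tin_plum scene [368.2 197.5] 0.69 [ 0.404 -0.337 -0.   ]
tin_plum top [371.5 241.2] 0.63 [ 0.4   -0.332  0.   ]
tin_plum top [290.9 202.3] 0.48 [ 0.55 -0.03  0.  ]
  TRI (array([ 0.40061149, -0.32991872,  0.00622396]), [np.float64(0.0007812497503633113), np.float64(0.0007812497503633312)])
jar_steel scene [197.  336.9] 0.86 [0.485 0.399 0.   ]
jar_steel scene [282.7 205.8] 0.71 [ 0.611 -0.131 -0.   ]
tape_roll scene [157.5 301.4] 0.7 [0.648 0.385 0.   ]
tape_roll scene [196.1 336. ] 0.21 [0.489 0.399 0.   ]
tape_roll top [177.1 176.6] 0.79 [ 0.651  0.402 -0.   ]
  TRI (array([0.64393764, 0.39417836, 0.01435412]), [np.float64(0.006580344868501144), np.float64(0.006580344868501332)])
```

```bash
python3 - <<'E'
import cv2
a=cv2.imread("pics/a_scene.png");b=cv2.imread("pics/a_top.png")
cv2.imwrite("pics/a_s2.png",cv2.resize(a[120:300,170:410],None,fx=3.3,fy=3.3,interpolation=cv2.INTER_CUBIC))
cv2.imwrite("pics/a_t2.png",cv2.resize(b[140:270,200:380],None,fx=4.4,fy=4.4,interpolation=cv2.INTER_CUBIC))
E
```

```text
(no output)
```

View pics/a_scene.png

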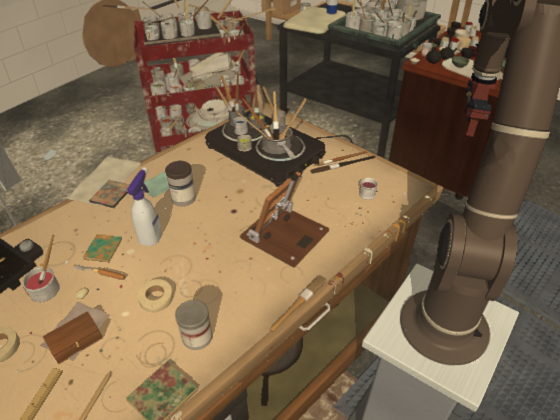

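View pics/a_top.png

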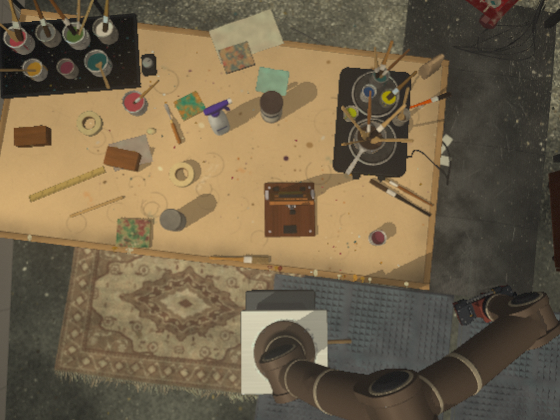

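```bash
ls pics
```

```text
a_s2.png
a_scene.png
a_t2.png
a_top.png
a_wrist.png
```

View pics/a_s2.png

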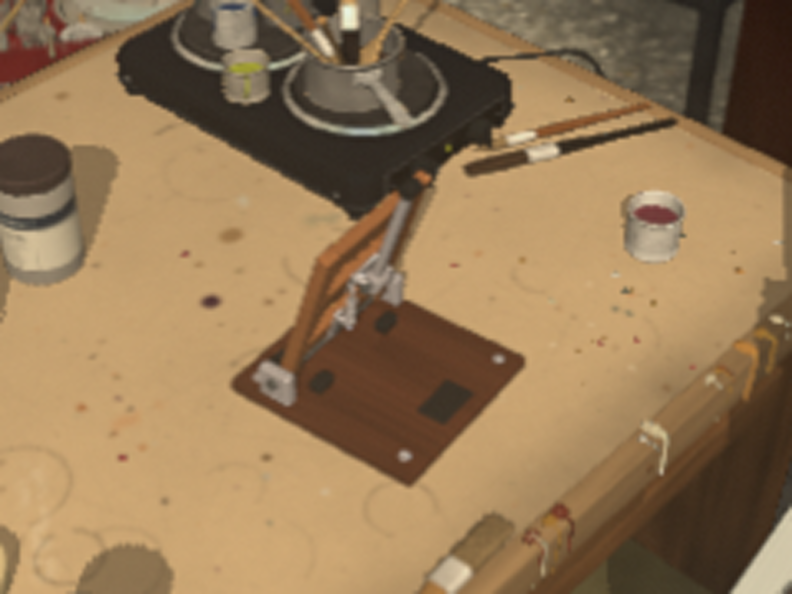

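View pics/a_t2.png

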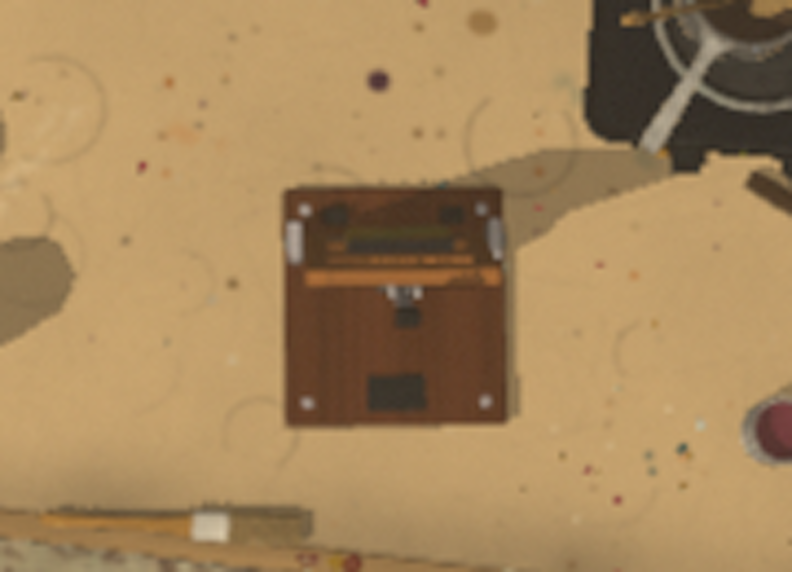

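The stand is at about x 0.58, y −0.02, with the board's near edge toward the robot. The leg end is up at scene pixel (298,174), with the tin to its right, and the tape and jar to its left. Next I fit the stand's pose from the board corners.

```bash
cat >> h.py <<'E'
def stand_T(x,y,yaw):
    T=np.eye(4);T[:3,:3]=Ro.from_euler('z',yaw).as_matrix();T[:3,3]=[x,y,0];return T
def geo(lean,kick):
    u=np.array([-np.sin(lean),0,np.cos(lean)]);n=np.array([np.cos(lean),0,np.sin(lean)])
    H=np.array([0,0,.035]);hub=H+.095*u-.02*n
    th=lean+kick;l=np.array([-np.sin(th),0,np.cos(th)])
    return dict(hinge=H,rail=H+.165*u,hub=hub,foot=hub+.122*l,u=u,n=n,l=l)
def delta(Xt,Rt,s=None):
    s=s or get_obs();q=s["tcp_rot"];R0=Ro.from_quat([q[1],q[2],q[3],q[0]]);p0=np.array(s["position"])
    return np.round(1000*R0.inv().apply(np.array(Xt)-p0),1),np.round((R0.inv()*Rt).as_rotvec(),4)
E
python3 - <<'E'
from h import *
from scipy.optimize import least_squares
p=grab_frame("top")
c=[(265,182.5),(314.1,183.2),(315.2,236.6),(265.2,236.6)]
loc=[(.05,.095),(.05,-.095),(-.155,-.095),(-.155,.095)]
W=[atz(p,k,.014) for k in c]
print(np.round(W,3))
def f(v):
    T=stand_T(*v); return np.concatenate([(T@[a,b,.014,1])[:2]-w[:2] for (a,b),w in zip(loc,W)])
r=least_squares(f,[.58,-.02,0]);print(r.x,np.abs(r.fun).max())
T=stand_T(*r.x)
sc=grab_frame("scene")
g=geo(.3,0)
for k in("hinge","rail","hub","foot"):
    X=(T@np.r_[g[k],1])[:3];print(k,np.round(X,4),proj(p,X).round(1),proj(sc,X).round(1))
for P,n in((p,"top"),(sc,"scene")):
    im=P["img"].copy()
    for k in("hinge","rail","hub","foot"):
        cv2.circle(im,tuple(int(v) for v in proj(P,(T@np.r_[g[k],1])[:3])),1,(0,255,0),-1)
    for a,b in loc: cv2.circle(im,tuple(int(round(v)) for v in proj(P,(T@[a,b,.014,1])[:3])),1,(255,255,0),-1)
    cr=im[130:280,200:350];cv2.imwrite(f"pics/b_{n}.png",cv2.resize(cr,None,fx=3.9,fy=3.9,interpolation=cv2.INTER_NEAREST))
E
```

```text
[[ 0.624  0.068  0.014]
 [ 0.62  -0.118  0.014]
 [ 0.419 -0.118  0.014]
 [ 0.42   0.068  0.014]]
[ 0.57325094 -0.02553564 -0.0068173 ] 0.003050471553202455
hinge [ 0.5733 -0.0255  0.035 ] [290. 195.] [272.1 220.1]
rail [ 0.5245 -0.0252  0.1926] [292.1 203.3] [285.  185.7]
hub [ 0.5261 -0.0252  0.1198] [291.1 205.1] [284.5 205.2]
foot [ 0.49   -0.025   0.2364] [292.8 212.3] [295.3 177.8]
```

View pics/b_top.png

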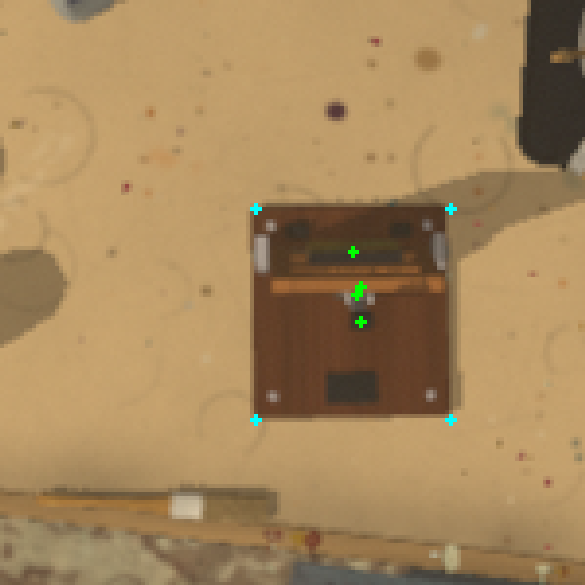

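View pics/b_scene.png

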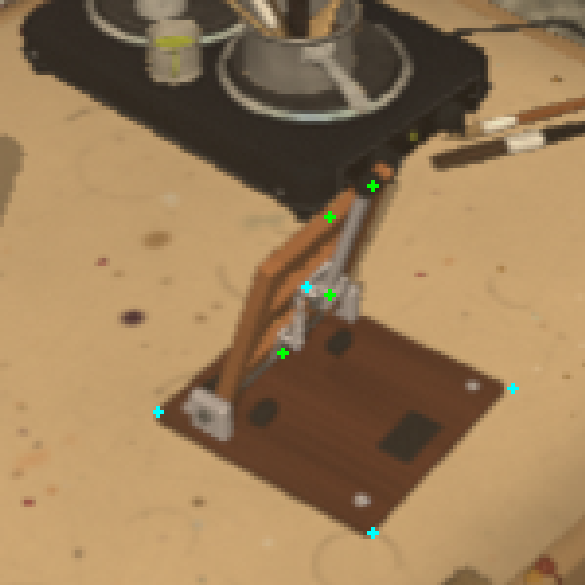

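```bash
cat >> h.py <<'E'
RD=Ro.from_matrix(np.array([[0,1,0],[1,0,0],[0,0,-1.]]))  # tool x=+y, y=+x, z=-z
E
python3 - <<'E'
from h import *
print(delta([.37,-.30,.33],Ro.from_euler('z',-.62)*RD)); print(delta([.535,-.025,.34],RD))
E
```

```text
(array([ 254.1, -222.1, -107.3]), array([ 1.00e-04, -0.00e+00, -6.24e-01]))
(array([ 498.7, -429.6, -117.3]), array([ 1.000e-04, -0.000e+00, -1.244e+00]))
```

play_rows(targets=[[25, -22, -20, 0, 0, -0.06, 0], [50, -44, -40, 0, 0, -0.12, 0], [76, -67, -60, 0, 0, -0.19, 0], [102, -89, -75, 0, 0, -0.25, 0], [127, -111, -90, 0, 0, -0.31, 0], [153, -133, -100, 0, 0, -0.37, 0], [179, -155, -107, 0, 0, -0.44, 0], [204, -178, -107, 0, 0, -0.5, 0], [230, -200, -107, 0, 0, -0.56, 0], [254, -222, -107, 0, 0, -0.62, 0]], force=20)

```text
t: 2.28
position: [0.3707, -0.2985, 0.3301]
tcp_rot: [0.001, 0.889, 0.457, 0.0]
wrist_force: [0.8, -0.2, 0.1]
grip_width: 0.282
```

```bash
python3 - <<'E'
from h import *
print(get_obs()["position"],delta([.535,-.025,.34],RD))
E
```

```text
[ 0.37070211 -0.29849169  0.33013733] (array([318. , -25.4, -10. ]), array([ 1.100e-03,  6.000e-04, -6.208e-01]))
```

play_rows(targets=[[33, -3, -2, 0, 0, -0.07, 0], [66, -6, -4, 0, 0, -0.14, 0], [99, -9, -6, 0, 0, -0.21, 0], [132, -12, -8, 0, 0, -0.28, 0], [165, -14, -10, 0, 0, -0.35, 0], [198, -17, -10, 0, 0, -0.42, 0], [231, -20, -10, 0, 0, -0.49, 0], [264, -22, -10, 0, 0, -0.56, 0], [297, -24, -10, 0, 0, -0.62, 0], [318, -25, -10, 0, 0, -0.62, 0]])

```text
t: 3.12
position: [0.5365, -0.0241, 0.3398]
tcp_rot: [-0.0, 0.706, 0.708, 0.001]
wrist_force: [-0.2, -0.3, 0.6]
grip_width: 0.005
```

```bash
python3 - <<'E'
from h import *
s=get_obs();print(s["position"],s["tcp_rot"],s["grip_width"],s["q"])
T=stand_T(.577,-.024,0);g=geo(.3,0)
w=grab_frame("wrist");im=w["img"].copy()
for nm in["frame_hinge","rail_top","kick_hub","kick_foot"]:
    for l in landmark_of(w,nm)[:2]: print(nm,np.round(l["centre"],1),round(l["confidence"],2))
for k in("hinge","rail","hub","foot"):
    c=proj(w,(T@np.r_[g[k],1])[:3]);print(k,c.round(1));cv2.circle(im,tuple(int(v) for v in c),3,(0,255,0),-1)
for X in [(.05,.095,.014),(.05,-.095,.014),(-.155,-.095,.014),(-.155,.095,.014),tuple(g["rail"]+[0,.075,0]),tuple(g["rail"]-[0,.075,0])]:
    c=proj(w,(T@np.r_[X,1])[:3]);cv2.circle(im,tuple(int(round(v)) for v in c),2,(255,255,0),-1)
cv2.imwrite("pics/c_w.png",im)
E
```

```text
[ 0.53645538 -0.02405593  0.33980073] [-1.37145134e-04  7.06260132e-01  7.07952075e-01  6.82676817e-04] 0.004690943615057245 [ 0.44744695  0.23392019 -0.59885603  1.6051827   0.1334568   1.34311822
 -0.16639874]
frame_hinge [308.3 175.7] 0.7
rail_top [271.3 199.6] 0.66
kick_hub [277.4 186.3] 0.62
kick_foot [237.9 210.1] 0.57
kick_foot [278.2 186.7] 0.25
hinge [309.4 172.9]
rail [276.  194.9]
hub [278.4 182.5]
foot [237.3 205.3]
```

View pics/c_w.png

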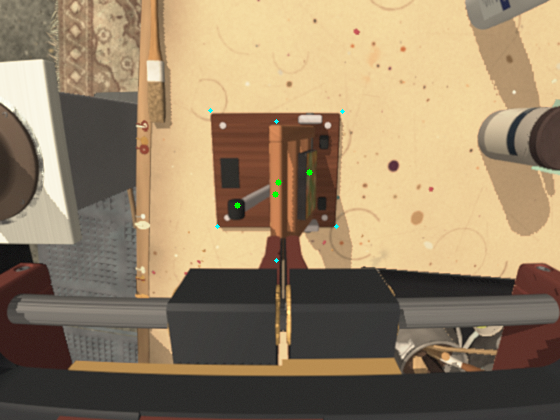

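Wrist view: the board corners are at (211,114), (340,114), (337,227) and (218,228), and the foot is at (238,210). The model sits about 4 px too far in +y, so y ≈ −0.028. The fingers are shut and clear of the frame.

```bash
python3 - <<'E'
from h import *
T=stand_T(.577,-.028,0)
print("down",delta([.543,-.028,.207],RD))
g=geo(.3,0)
P0=np.array([.543,-.028,.207])
for th in np.linspace(.3,1.6,11):
    l=np.array([-np.sin(th),0,np.cos(th)]);n=np.array([np.cos(th),0,np.sin(th)])
    p=g["hub"]+.095*l+.0045*n+[.0135,0,0]
    X=(T@np.r_[p,1])[:3];print(round(th,2),np.round(X,4),np.round(1000*RD.inv().apply(X-P0),1))
E
```

```text
down (array([  0.5,   8. , 132.5]), array([-0.0005,  0.0006, -0.0049]))
0.3 [ 0.5195 -0.028   0.2119] [  0.  -23.5  -4.9]
0.43 [ 0.5078 -0.028   0.2081] [  0.  -35.2  -1.1]
0.56 [ 0.4967 -0.028   0.2027] [  0.  -46.3   4.3]
0.69 [ 0.4863 -0.028   0.196 ] [  0.  -56.7  11. ]
0.82 [ 0.4769 -0.028   0.1879] [  0.  -66.1  19.1]
0.95 [ 0.4687 -0.028   0.1788] [  0.  -74.3  28.2]
1.08 [ 0.4617 -0.028   0.1686] [  0.  -81.3  38.4]
1.21 [ 0.456  -0.028   0.1576] [  0.  -87.   49.4]
1.34 [ 0.4519 -0.028   0.146 ] [  0.  -91.1  61. ]
1.47 [ 0.4493 -0.028   0.1339] [  0.  -93.7  73.1]
1.6 [ 0.4482 -0.028   0.1216] [  0.  -94.8  85.4]
```

```bash
python3 - <<'E'
from h import *
for _ in range(3):
    s=get_obs();q=s["tcp_rot"];print(s["t"],s["position"],q);grab_frame("top")
R=Ro.from_quat([q[1],q[2],q[3],q[0]]);print(R.as_matrix().round(4))
E
```

```text
3.3667 [ 0.53510906 -0.02837502  0.33950003] [ 4.36782292e-05  7.08829188e-01  7.05380054e-01 -3.99435926e-04]
3.4167 [ 0.53502439 -0.02875889  0.33957515] [ 1.44377358e-04  7.09112602e-01  7.05095136e-01 -3.80782501e-04]
3.4667 [ 0.53500702 -0.02892083  0.33969299] [ 2.41666140e-04  7.09304885e-01  7.04901713e-01 -3.12019793e-04]
[[ 6.2e-03  1.0e+00 -1.0e-04]
 [ 1.0e+00 -6.2e-03 -8.0e-04]
 [-8.0e-04 -1.0e-04 -1.0e+00]]
```

play_rows(targets=[[0, 3, 20, 0, 0, 0, 0], [0, 6, 40, 0, 0, 0, 0], [0, 8, 60, 0, 0, 0, 0], [0, 8, 80, 0, 0, 0, 0], [0, 8, 95, 0, 0, 0, 0], [0, 8, 110, 0, 0, 0, 0], [0, 8, 120, 0, 0, 0, 0], [0, 8, 130, 0, 0, 0, 0], [0, 8, 132, 0, 0, 0, 0], [0, 8, 132, 0, 0, 0, 0]])

```text
t: 4.35
position: [0.5432, -0.0278, 0.2074]
tcp_rot: [-0.0, 0.709, 0.706, -0.0]
wrist_force: [-1.4, 0.9, -0.6]
grip_width: 0.005
```

```bash
python3 - <<'E'
from h import *
s=get_obs();print(s["position"],s["wrist_force"])
w=grab_frame("wrist");sc=grab_frame("scene")["img"][120:300,170:410]
cv2.imwrite("pics/d_w.png",w["img"]);cv2.imwrite("pics/d_s.png",cv2.resize(sc,None,fx=3.3,fy=3.3,interpolation=cv2.INTER_CUBIC))
E
```

```text
[ 0.54318915 -0.02784369  0.20736263] [-1.3557173   0.87734983 -0.55291359]
```

View pics/d_w.png

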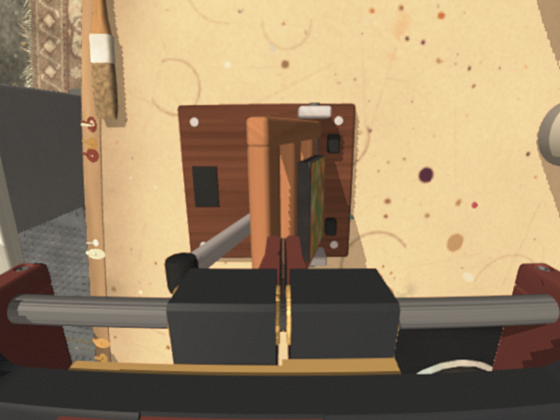

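View pics/d_s.png

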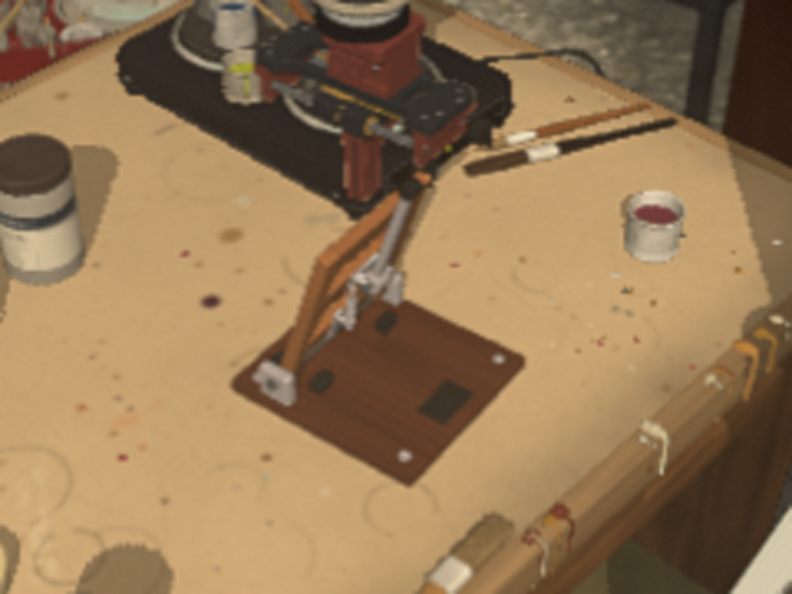

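```bash
python3 - <<'E'
from h import *
w=grab_frame("wrist");s=grab_frame("scene")
for y in(-.022,-.028,-.034): print(y,proj(w,[.494,y,.2364]).round(1),proj(w,[.5432,y,.207]).round(1),proj(s,[.494,y,.2364]).round(1),proj(s,[.5432,y,.207]).round(1))
for nm in("kick_foot","rail_top"):
  print(nm,[(np.round(l["centre"],1),round(l["confidence"],2)) for l in landmark_of(w,nm)[:2]],[(np.round(l["centre"],1),round(l["confidence"],2)) for l in landmark_of(s,nm)[:2]])
E
```

```text
-0.022 [183.5 262.7] [283.4 240.6] [293.5 177.8] [278.9 179.8]
-0.028 [184.7 273.7] [283.4 250.1] [294.7 176.7] [280.2 178.7]
-0.034 [185.9 284.4] [283.5 259.5] [296.  175.6] [281.5 177.7]
kick_foot [(array([185.4, 276.1]), 0.62)] [(array([294.5, 178. ]), 0.61)]
rail_top [(array([256.6, 238.2]), 0.81)] [(array([279.9, 186.6]), 0.68)]
```

play_rows(targets=[[0, -12, -4, 0, 0, 0, 0], [0, -22, -4, 0, 0, 0, 0], [0, -30, -3, 0, 0, 0, 0], [0, -38, 0, 0, 0, 0, 0], [0, -46, 4, 0, 0, 0, 0], [0, -52, 8, 0, 0, 0, 0], [0, -58, 12, 0, 0, 0, 0], [0, -63, 16, 0, 0, 0, 0], [0, -67, 20, 0, 0, 0, 0], [0, -67, 20, 0, 0, 0, 0]])

```text
t: 5.58
position: [0.4751, -0.0273, 0.1866]
tcp_rot: [-0.001, 0.709, 0.706, -0.001]
wrist_force: [0.2, -0.2, 0.8]
grip_width: 0.007
```

```bash
python3 - <<'E'
from h import *
s=get_obs();print(s["position"],s["wrist_force"])
w=grab_frame("wrist");sc=grab_frame("scene")["img"][120:300,170:410]
cv2.imwrite("pics/e_w.png",w["img"]);cv2.imwrite("pics/e_s.png",cv2.resize(sc,None,fx=3.3,fy=3.3,interpolation=cv2.INTER_CUBIC))
E
```

```text
[ 0.4751259  -0.02731822  0.1866282 ] [ 0.17199289 -0.22095979  0.77741458]
```

View pics/e_s.png

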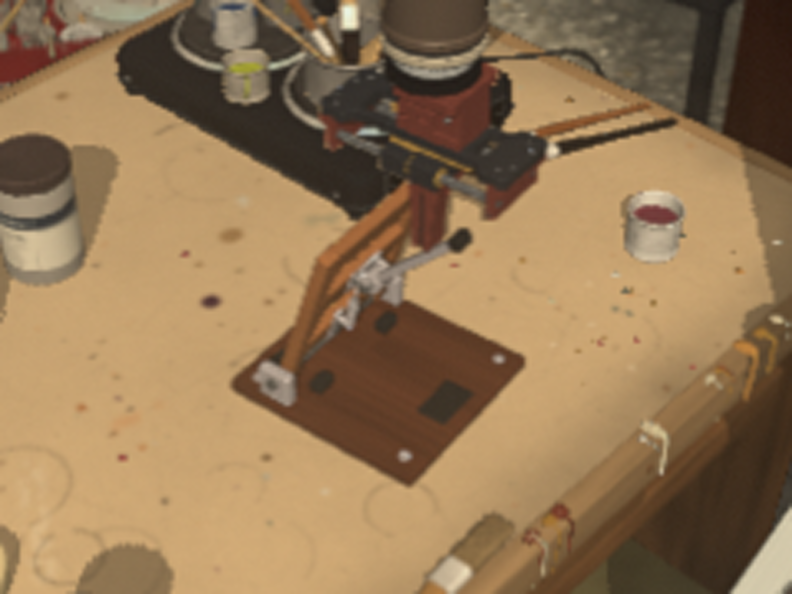

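View pics/e_w.png

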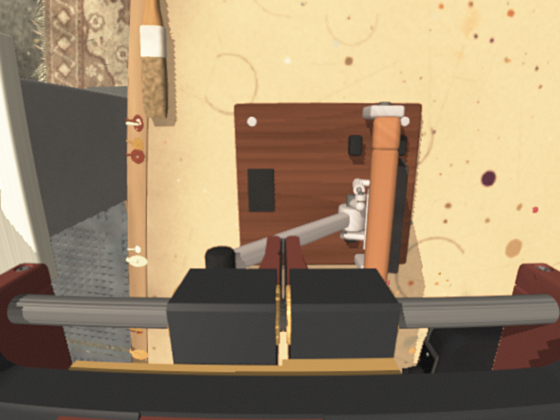

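The leg is about halfway down and the frame hasn't moved. In the scene crop the foot is at (460,238), and the finger is on the leg. I'll keep going past centre.

play_rows(targets=[[0, -5, 5, 0, 0, 0, 0], [0, -10, 11, 0, 0, 0, 0], [0, -14, 18, 0, 0, 0, 0], [0, -18, 25, 0, 0, 0, 0], [0, -21, 33, 0, 0, 0, 0], [0, -23, 40, 0, 0, 0, 0], [0, -25, 47, 0, 0, 0, 0], [0, -26, 54, 0, 0, 0, 0], [0, -27, 60, 0, 0, 0, 0], [0, -27, 60, 0, 0, 0, 0]])

```text
t: 6.52
position: [0.4486, -0.0271, 0.1264]
tcp_rot: [-0.001, 0.708, 0.706, -0.001]
wrist_force: [0.9, -0.3, -0.1]
grip_width: 0.007
```

```bash
python3 - <<'E'
from h import *
s=get_obs();print(s["position"],s["wrist_force"])
w=grab_frame("wrist");sc=grab_frame("scene")["img"][120:300,170:410]
cv2.imwrite("pics/f_w.png",w["img"]);cv2.imwrite("pics/f_s.png",cv2.resize(sc,None,fx=3.3,fy=3.3,interpolation=cv2.INTER_CUBIC))
E
```

```text
[ 0.44862966 -0.02709853  0.12635524] [ 0.8875189  -0.29232211 -0.12231321]
```

View pics/f_s.png

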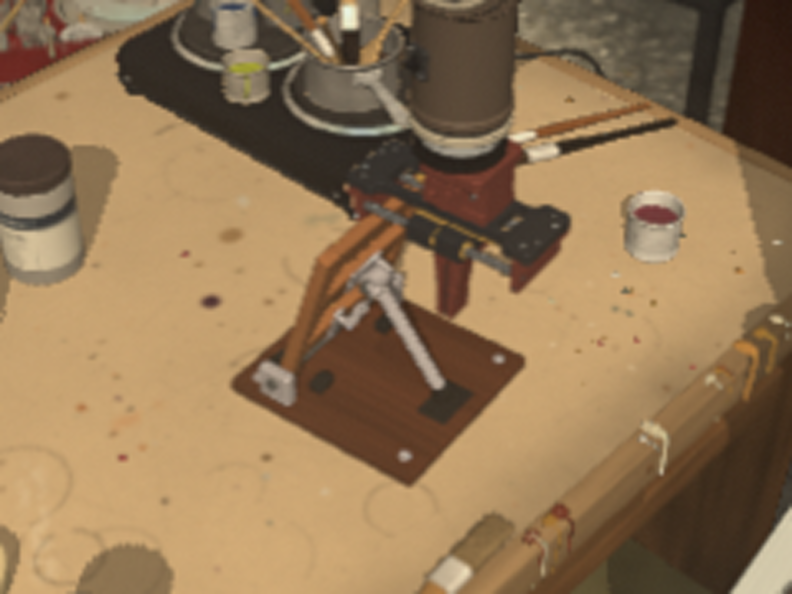

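View pics/f_w.png

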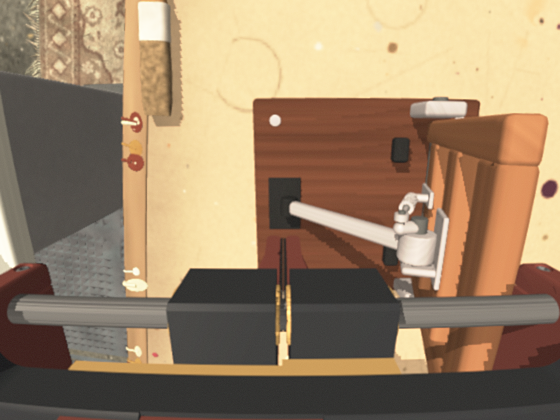

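The kickstand snapped down: in the scene crop the leg end is on the dark pad at (440,385), and the frame is still leaning on its stop. Next I go up and over the top rail with the tool tilted along the frame.

```bash
python3 - <<'E'
from h import *
g=geo(.3,2.17);T=stand_T(.577,-.028,0)
sc=grab_frame("scene");w=grab_frame("wrist");X=(T@np.r_[g["foot"],1])[:3]
print("foot",X.round(4),proj(sc,X).round(1),proj(w,X).round(1),[ (np.round(l["centre"],1),round(l["confidence"],2)) for P in(sc,w) for l in landmark_of(P,"kick_foot")[:2]])
def pose(r,lean):
    g=geo(lean,0); X=(T@np.r_[g["hinge"]+r*g["u"],1])[:3]
    # tool z=-u, y=n, x=+y
    M=np.column_stack([[0,1,0],g["n"],-g["u"]]);return X,Ro.from_matrix(M)
for r in(.235,.213,.133): X,R=pose(r,.3);print(r,X.round(4),delta(X,R))
E
```

```text
foot [ 0.4539 -0.028   0.0243] [304.5 238.5] [288.6 206.4] [(array([303.8, 239. ]), 0.59), (array([286. , 206.4]), 0.69)]
0.235 [ 0.5076 -0.028   0.2595] (array([  -0.7,   57.9, -131.5]), array([-0.2993,  0.0007, -0.004 ]))
0.213 [ 0.5141 -0.028   0.2385] (array([  -0.6,   64.3, -110.5]), array([-0.2993,  0.0007, -0.004 ]))
0.133 [ 0.5377 -0.028   0.1621] (array([ -0.5,  87.9, -34. ]), array([-0.2993,  0.0007, -0.004 ]))
```

The foot matches the fully-down model to about 1 px in scene and 2.6 px in wrist. Moving up and over.

play_rows(targets=[[0, 0, -25, 0, 0, 0, 0], [0, 0, -55, 0, 0, 0, 0], [0, 0, -90, 0, 0, 0, 0], [0, 0, -120, 0, 0, 0, 20], [0, 10, -132, -0.06, 0, 0, 60], [0, 22, -132, -0.12, 0, 0, 60], [0, 34, -132, -0.18, 0, 0, 60], [0, 46, -132, -0.24, 0, 0, 60], [0, 58, -131, -0.3, 0, 0, 60], [0, 58, -131, -0.3, 0, 0, 60]])

```text
t: 7.65
position: [0.5073, -0.0274, 0.2587]
tcp_rot: [0.107, 0.7, 0.698, 0.106]
wrist_force: [-0.2, 0.0, -1.2]
grip_width: 0.497
```

play_rows(targets=[[0, 0, 0, 0, 0, 0, 60], [0, 0, 0, 0, 0, 0, 60], [0, 0, 0, 0, 0, 0, 60], [0, 0, 0, 0, 0, 0, 60], [0, 0, 0, 0, 0, 0, 60], [0, 0, 0, 0, 0, 0, 60], [0, 0, 0, 0, 0, 0, 60], [0, 0, 0, 0, 0, 0, 60], [0, 0, 0, 0, 0, 0, 60], [0, 0, 0, 0, 0, 0, 60]])

```text
t: 8.48
position: [0.5074, -0.0273, 0.2586]
tcp_rot: [0.106, 0.701, 0.698, 0.105]
wrist_force: [0.2, 1.0, -0.3]
grip_width: 0.687
```

```bash
cat >> h.py <<'E'
TS=stand_T(.577,-.028,0)
def pose(r,lean):
    g=geo(lean,0); X=(TS@np.r_[g["hinge"]+r*g["u"],1])[:3]
    M=np.column_stack([[0,1,0],g["n"],-g["u"]]);return X,Ro.from_matrix(M)
E
python3 - <<'E'
from h import *
s=get_obs();print(s["position"],s["tcp_rot"],s["wrist_force"],s["grip_width"])
print(delta(*pose(.235,.3)),delta(*pose(.133,.3)))
w=grab_frame("wrist");sc=grab_frame("scene");top=grab_frame("top")
L=[landmark_of(P,"rail_top")[:1] for P in(w,sc,top)]
g=geo(.3,0);X=(TS@np.r_[g["rail"],1])[:3]
for P,l in zip((w,sc,top),L): print(proj(P,X).round(1),l)
for y in(.075,-.075):print(proj(w,X+[0,y,0]).round(1))
cv2.imwrite("pics/g_w.png",w["img"])
cv2.imwrite("pics/g_s.png",cv2.resize(sc["img"][120:300,170:410],None,fx=3.3,fy=3.3,interpolation=cv2.INTER_CUBIC))
E
```

```text
[ 0.50741962 -0.02733928  0.25862871] [0.10586261 0.70056274 0.69777386 0.10543523] [ 0.20427266  1.03172966 -0.30362018] 0.6868998102343642
(array([-0.7,  0.4, -0.8]), array([-0.0001,  0.0012, -0.0038])) (array([ -0.5,   0.4, 101.2]), array([-0.0001,  0.0012, -0.0038]))
[284.4 216.7] [{'centre': [280.9, 216.7], 'confidence': 0.85}]
[284.5 184.7] [{'centre': [280.2, 187.5], 'confidence': 0.68}]
[292.9 202.2] [{'centre': [293.8, 200.9], 'confidence': 0.52}]
[284.1 120.2]
[284.6 298.6]
```

View pics/g_s.png

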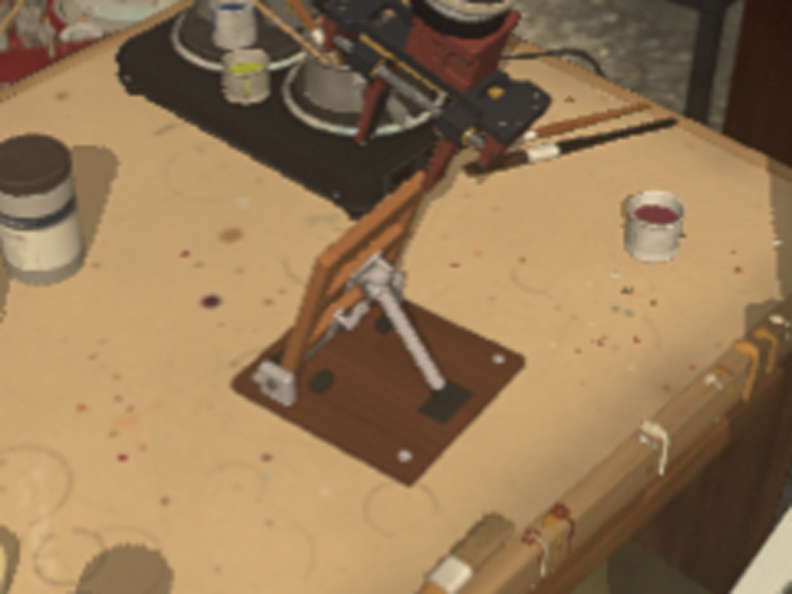

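View pics/g_w.png

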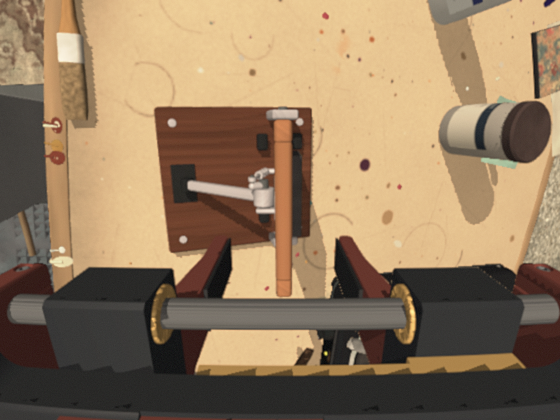

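The rail, (283,118) to (284,296) in the wrist view, runs centred between the open fingers and matches the model. Descending along the frame.

play_rows(targets=[[0, 0, 15, 0, 0, 0, 60], [0, 0, 30, 0, 0, 0, 60], [0, 0, 45, 0, 0, 0, 60], [0, 0, 60, 0, 0, 0, 60], [0, 0, 72, 0, 0, 0, 60], [0, 0, 84, 0, 0, 0, 60], [0, 0, 93, 0, 0, 0, 60], [0, 0, 100, 0, 0, 0, 60], [0, 0, 100, 0, 0, 0, 60], [0, 0, 100, 0, 0, 0, 60]])

```text
t: 9.62
position: [0.5369, -0.0273, 0.163]
tcp_rot: [0.106, 0.7, 0.698, 0.105]
wrist_force: [0.3, 0.3, 0.1]
grip_width: 0.683
```

```bash
python3 - <<'E'
from h import *
s=get_obs();print(s["position"],s["tcp_rot"],s["wrist_force"],s["grip_width"])
w=grab_frame("wrist");sc=grab_frame("scene")
cv2.imwrite("pics/i_w.png",w["img"])
cv2.imwrite("pics/i_s.png",cv2.resize(sc["img"][120:300,170:410],None,fx=3.3,fy=3.3,interpolation=cv2.INTER_CUBIC))
E
```

```text
[ 0.53694928 -0.02732172  0.16303698] [0.10566801 0.7004716  0.69790513 0.10536717] [0.33572214 0.28176571 0.10819511] 0.6832307667995691
```

View pics/i_s.png

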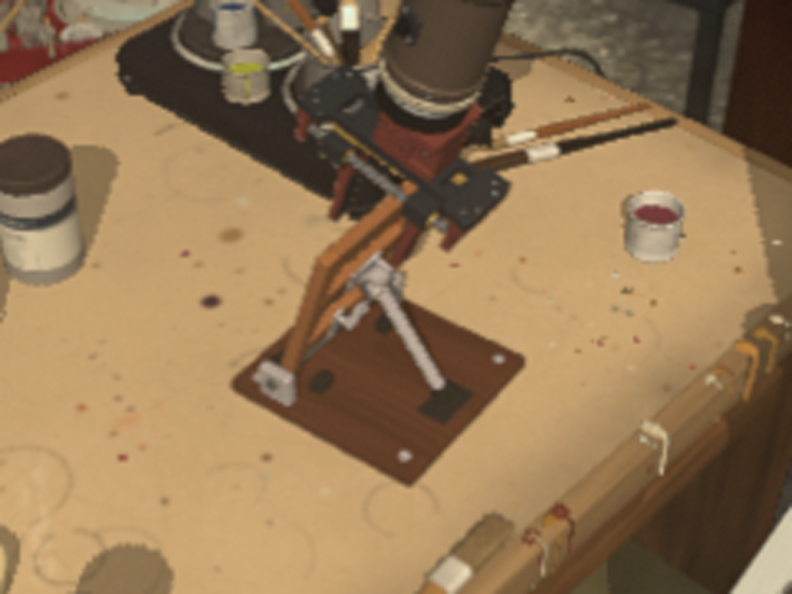

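View pics/i_w.png

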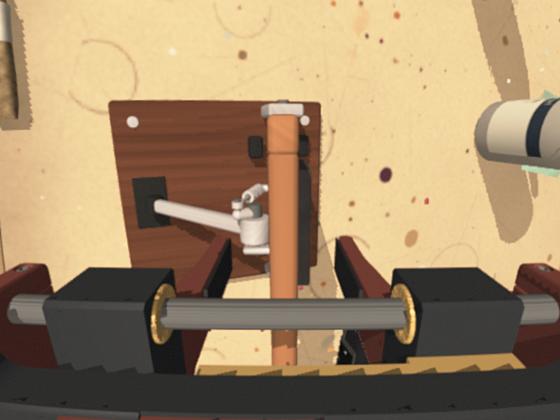

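Both fingers straddle the rail (wrist columns 225 and 345, rail at 284), with no contact force. Closing.

play_rows(targets=[[0, 0, 0, 0, 0, 0, 40], [0, 0, 0, 0, 0, 0, 25], [0, 0, 0, 0, 0, 0, 18], [0, 0, 0, 0, 0, 0, 10], [0, 0, 0, 0, 0, 0, 5], [0, 0, 0, 0, 0, 0, 5], [0, 0, 0, 0, 0, 0, 5], [0, 0, 0, 0, 0, 0, 5], [0, 0, 0, 0, 0, 0, 5], [0, 0, 0, 0, 0, 0, 5]], force=30)

```text
t: 10.55
position: [0.5373, -0.0274, 0.1633]
tcp_rot: [0.106, 0.7, 0.698, 0.106]
wrist_force: [2.7, -0.5, -1.0]
grip_width: 0.157
```

```bash
python3 - <<'E'
from h import *
s=get_obs();print(s["position"],s["tcp_rot"],s["wrist_force"],s["ft_torque"],s["grip_width"]*87.8)
q=s["tcp_rot"];R0=Ro.from_quat([q[1],q[2],q[3],q[0]]);print("tilt",np.arcsin(R0.as_matrix()[0,2]))
X0,_=pose(.133,.3);lean0=.3
p0,Rr=pose(.133,.3)
for a in np.linspace(.3,0,11)[1:]:
    X,R=pose(.133,a);print(np.round(1000*Rr.inv().apply(X-p0),1),(Rr.inv()*R).as_rotvec().round(3))
E
```

```text
[ 0.53733253 -0.0274454   0.16326051] [0.10612804 0.7003707  0.69788969 0.10567738] [ 2.69513127 -0.51211181 -0.97634386] [-0.18561271 -0.19704644  0.27858057] 13.763147318941884
tilt 0.3006676836412353
[0.  4.  0.1] [0.03 0.   0.  ]
[0.  8.  0.2] [0.06 0.   0.  ]
[ 0.  12.   0.5] [0.09 0.   0.  ]
[ 0.  15.9  1. ] [0.12 0.   0.  ]
[ 0.  19.9  1.5] [0.15 0.   0.  ]
[ 0.  23.8  2.1] [0.18 0.   0.  ]
[ 0.  27.7  2.9] [0.21 0.   0.  ]
[ 0.  31.6  3.8] [0.24 0.   0.  ]
[ 0.  35.5  4.8] [0.27 0.   0.  ]
[ 0.  39.3  5.9] [0.3 0.  0. ]
```

play_rows(targets=[[0, 2, 0, 0.015, 0, 0, 5], [0, 4, 0.1, 0.03, 0, 0, 5], [0, 6, 0.2, 0.045, 0, 0, 5], [0, 8, 0.3, 0.06, 0, 0, 5], [0, 10, 0.4, 0.075, 0, 0, 5], [0, 12, 0.5, 0.09, 0, 0, 5], [0, 14, 0.8, 0.105, 0, 0, 5], [0, 16, 1, 0.12, 0, 0, 5], [0, 18, 1.2, 0.135, 0, 0, 5], [0, 20, 1.5, 0.15, 0, 0, 5]])

```text
t: 11.38
position: [0.5568, -0.0274, 0.1677]
tcp_rot: [0.053, 0.706, 0.704, 0.052]
wrist_force: [-0.0, 0.8, 1.5]
grip_width: 0.156
```

```bash
python3 - <<'E'
from h import *
s=get_obs();print(s["position"],s["wrist_force"],s["ft_torque"],s["grip_width"]*87.8)
q=s["tcp_rot"];R0=Ro.from_quat([q[1],q[2],q[3],q[0]]);print("tilt",np.arcsin(R0.as_matrix()[0,2]))
print(delta(*pose(.133,0)),delta(*pose(.132,.15)))
E
```

```text
[ 0.5568466  -0.02735463  0.16771245] [-0.02754809  0.76070343  1.52472615] [-0.00741995 -0.1611678   0.27776294] 13.722898755233121
tilt 0.1487488707192535
(array([-0.6, 20. ,  2.7]), array([ 0.1487,  0.0002, -0.0038])) (array([-0.6,  0.1,  2.2]), array([-0.0013,  0.0004, -0.0037]))
```

play_rows(targets=[[0, 2, 0, 0.015, 0, 0, 5], [0, 4, 0.1, 0.03, 0, 0, 5], [0, 6, 0.2, 0.045, 0, 0, 5], [0, 8, 0.3, 0.06, 0, 0, 5], [0, 10, 0.4, 0.075, 0, 0, 5], [0, 12, 0.5, 0.09, 0, 0, 5], [0, 14, 0.8, 0.105, 0, 0, 5], [0, 16, 1, 0.12, 0, 0, 5], [0, 18, 1.2, 0.135, 0, 0, 5], [0, 20, 1.5, 0.15, 0, 0, 5]])

```text
t: 12.22
position: [0.5769, -0.0273, 0.1693]
tcp_rot: [-0.001, 0.708, 0.706, -0.0]
wrist_force: [0.2, 2.5, 4.8]
grip_width: 0.153
```

play_rows(targets=[[0, 0, 0, 0, 0, 0, 5], [0, 0, 0, 0, 0, 0, 5], [0, 0, 0, 0, 0, 0, 5], [0, 0, 0, 0, 0, 0, 5], [0, 0, 0, 0, 0, 0, 5], [0, 0, 0, 0, 0, 0, 5], [0, 0, 0, 0, 0, 0, 5], [0, 0, 0, 0, 0, 0, 5], [0, 0, 0, 0, 0, 0, 5], [0, 0, 0, 0, 0, 0, 5]])

```text
t: 13.05
position: [0.5768, -0.0273, 0.1692]
tcp_rot: [-0.0, 0.708, 0.706, 0.0]
wrist_force: [0.4, 2.4, 4.3]
grip_width: 0.161
```

```bash
python3 - <<'E'
from h import *
s=get_obs();print(s["position"],s["wrist_force"],s["ft_torque"],s["grip_width"]*87.8)
q=s["tcp_rot"];R0=Ro.from_quat([q[1],q[2],q[3],q[0]]);print("tilt",np.arcsin(R0.as_matrix()[0,2]))
w=grab_frame("wrist");sc=grab_frame("scene");top=grab_frame("top")
for le in(0,.05,-.05):
  g=geo(le,2.17)
  for k in("rail","hub","foot"): X=(TS@np.r_[g[k],1])[:3];print(le,k,*[proj(P,X).round(1) for P in(sc,w)])
for nm in("rail_top","kick_hub","kick_foot"):
  print(nm,[[(np.round(l["centre"],1),round(l["confidence"],2)) for l in landmark_of(P,nm)[:1]] for P in(sc,w)])
cv2.imwrite("pics/j_w.png",w["img"]);cv2.imwrite("pics/j_t.png",top["img"])
cv2.imwrite("pics/j_s.png",cv2.resize(sc["img"][120:300,170:410],None,fx=3.3,fy=3.3,interpolation=cv2.INTER_CUBIC))
E
```

```text
[ 0.57679823 -0.02732603  0.169244  ] [0.44300109 2.37036445 4.29931526] [ 0.35090628 -0.31916461  0.2215502 ] 14.10144378968533
tilt -0.0001806119103514299
0 rail [270.7 176.4] [285.2 276.7]
0 hub [276.5 198. ] [256.4 229.3]
0 foot [304.3 229.2] [155.9 205.3]
0.05 rail [273.  177.5] [268.3 276.5]
0.05 hub [277.8 198.9] [249.9 228.8]
0.05 foot [304.5 230.8] [157.3 203.7]
-0.05 rail [268.4 175.4] [302.1 276.4]
-0.05 hub [275.2 197.1] [263.  229.7]
-0.05 foot [303.9 227.5] [154.8 206.9]
rail_top [[(array([272.2, 174.8]), 0.75)], [(array([283.1, 274.2]), 0.87)]]
kick_hub [[(array([274.5, 196.8]), 0.73)], [(array([256. , 231.6]), 0.9)]]
kick_foot [[(array([304.1, 229.3]), 0.48)], [(array([155.2, 204.7]), 0.73)]]
```

View pics/j_s.png

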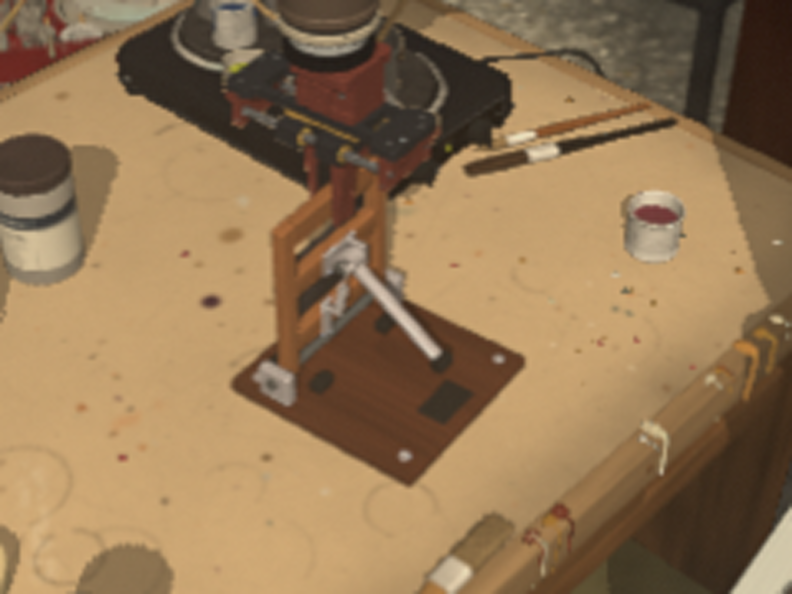

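View pics/j_w.png

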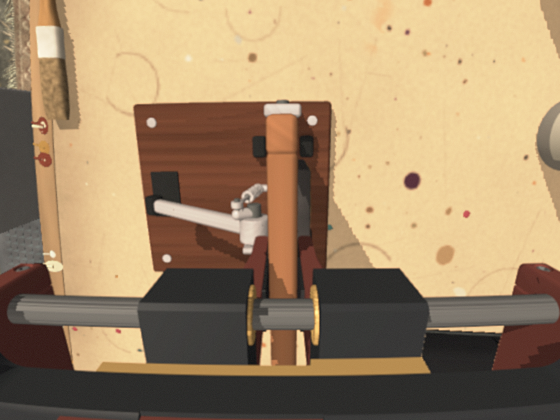

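The frame is upright: the rail at (283,274) in the wrist view matches zero lean, the grip holds at 14 mm, and the foot is still fully down at (304,229). Handing in.

```bash
python3 - <<'E'
from h import *
print(sign_off()); s=get_obs();print(s["t"],s["position"],s["grip_width"])
E
```

```text
the job is handed in; nothing more can be done
None
the job is handed in; nothing more can be done
```

The job is done and handed in at about 13.5 s, with the frame upright and still held by the gripper.

- **Kickstand:** I pushed the leg past its centre with the shut fingers, and it snapped fully down by itself. Before lifting, the foot matched the fully-down position to about 1 px in the scene view and 2.6 px in the wrist view.
- **Frame:** I gripped the top rail at 30 N and swung it up about its hinge without letting it go past upright. The last tool tilt reading was 0.000 rad, and the wrist view puts the lean within about 0.01 rad of upright. The grip read 14 mm on the 14 mm rail, with about 5 N at the wrist.
- **Kickstand after lifting:** the foot was within 1 px of the fully-down position in both views.
- **Bystanders:** I kept the arm clear of the tin, the jar and the tape roll. The tin looks unmoved in the last scene crop; I did not re-measure the jar or the tape roll.

**Disagreements:** the board-corner fit from the top view was 3 to 4 mm off from the other views, so I corrected it from the scene and wrist pictures. In the last scene view, the network's rail and hub points were 1 to 2.5 px off the model and pointed in no consistent direction. `sign_off` gave no verdict, and no state could be read after it.

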